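# Weed the squashed cores out of the rack with the roll-test board

## Robot

A 6-joint arm with a two-finger parallel gripper is mounted at the origin on a cart in front of the work surface, level with it; the furniture and walls round the work are solid. World frame = base frame: x ahead of the robot, y to its left, z up, the work surface at z = 0. Lengths are in m, angles in degrees, forces in N, time in s.
With the tool pointing down it reaches from about 0.35 to 0.875 m from the base axis. Payload 4.2 kg.
Tool frame: the origin (TCP) lies midway between the tips of the shut fingers; the grasp point (between the pads) lies 19 mm behind it; z points along the fingers, y is the line along which they close (so a half turn about z gives the same grasp; the last joint's range is limited). The gripper opens to 87 mm and grips with 3 to 60 N. Pads are 19 mm wide; open, the fingers measure 117 mm over their backs; the gripper's body (75 mm by 190 mm) begins 51 mm behind the grasp point.
Start: joints at [84.145, 22.042, 0.453, 0, -68.411, -14.817], TCP at [0.221, 0.585, 0.201] pointing down, gripper open.
Joint ranges: [-179.83, 179.83], [-69.29, 118.12], [-61.27, 80.66], [-181.25, 117.63], [-171.15, -9.14], [-177.46, 177.46]. Speed limits (degrees/s): [159.86, 159.86, 180, 180, 180, 180].

## Interface

Orientations are given as [roll, pitch, yaw] about the fixed x, y, z axes, in that order (R = Rz(yaw) Ry(pitch) Rx(roll)).
In Python, from workcell import env gives the robot as it stands. The module is installed in compiled form; this text tells all that it offers. Calls block until the motion is done:
- env.goto(position, orientation): joint-space move of the TCP to a pose.
- env.move_straight(position, rotation=None, rate=0.15, force_limit=None): straight line of the TCP; rotation=None keeps the orientation; rate is the mean speed in m/s. With force_limit (N) it stops when the force on the tool has changed by that much, and returns True; else False.
- env.set_joints(angles): joint-space move.
- env.gripper_to(opening, grasp_force=None): opening from 0.0 (shut) to 1.0 (fully open); grasp_force is the grip in N (None keeps the last); returns when the fingers have stopped.
- env.dwell(seconds).
- env.inverse_kinematics(position, orientation): joint angles nearest the present ones, or None.
- env.read_state(): the state.
- env.grab_frame(name): name is "scene" or "side" or "wrist"; returns a dict with "image" (480x640x3 uint8, blue, green, red), "fx", "fy", "cx", "cy" (pixels), "D" ([k1, k2, p1, p2, k3] as OpenCV has them; the pictures are not rectified), "position" and "orientation" of the camera in the world. Camera axes: x right, y up, looking along -z (the intrinsics and any distortion apply to the point x, -y, -z); pixel columns grow to the right and rows downward; lengths in m; the calibration is good to about 2 mm. A picture is of the moment at which its call begins. There is no depth.
A pose or a line that the arm cannot do raises env.Unreachable and nothing moves.
- env.close_job(): hands the job in; it is judged then, once.
Trained networks look in a picture, given as the dict that the camera call returned (one of the last four; its "shot" number tells which), for a name from the list of things; names that differ only in an ending like _2 or _b are one class to them, and where a whole thing is asked for, a point or a joint stands for the part that bears it (a point fixed in the world has none). Each returns a list of dicts, best first, with "score" (0 to 1); they miss things now and then, are a little off and sometimes report something else, mostly with a low value. They report only what shows in the picture. A call takes as long as a camera call.
- env.search_frame(picture, thing): "xyz" ([x, y, z] in m, in world coordinates, good to about 4 mm: the middle of the surface that is visible of it).
- env.trace(picture, thing): "mask" (480x640 bool, what is visible of it).
The state is a dict: "clock": time; "joint_positions": joint angles; "qvel": joint speeds; "joint_torque": joint torques, N m; "position": TCP position; "tool_rot": TCP orientation; "force": force on the tool from outside, world axes, zero at the start; "wrist_torque": the same for the moment, N m; "opening": opening from 0.0 (shut) to 1.0 (fully open); "finger_force": force on a finger pad.
Only numpy, scipy, OpenCV 4.12 (cv2) and the standard library are available. Lean on these libraries where they do the work, as an engineer would, in place of code of your own. Each camera call takes 0.05 s, during which the arm holds its last target. There are 200 camera calls.

## Task

Check the cardboard cores in the rack: stand the gate of the test board up, lift each core over the rack's front rail and lay them all on the slope above the gate, one to a lane, across the slope and the way up they lay in the rack, then drop the gate with its lever. Put the cores that rolled down back in the rack, each lying in a cradle behind the rail, put those that stayed up (squashed) in the red tray, and leave the gate standing up again. Do not disturb the other things on the bench.

Things in the scene. Friction and masses are not known exactly. Their poses are not given: they have to be found in the camera images.
- core_1: brown open cardboard tube, 72 mm long, 4 mm wall, 60 g; origin mid-axis, x along the axis; starts in any cradle of the rack, or absent. Round cores are 41 mm across and roll on the slope but not on level ground. Squashed ones are 33 mm high over two opposite flats, 44 mm wide, lie on a flat and stay; from above the two look much alike
- core_2: brown open cardboard tube, 72 mm long, 4 mm wall, 60 g; origin mid-axis, x along the axis; starts in any cradle of the rack, or absent. Round cores are 41 mm across and roll on the slope but not on level ground. Squashed ones are 33 mm high over two opposite flats, 44 mm wide, lie on a flat and stay; from above the two look much alike
- core_3: brown open cardboard tube, 72 mm long, 4 mm wall, 60 g; origin mid-axis, x along the axis; starts in any cradle of the rack, or absent. Round cores are 41 mm across and roll on the slope but not on level ground. Squashed ones are 33 mm high over two opposite flats, 44 mm wide, lie on a flat and stay; from above the two look much alike
- core_4: brown open cardboard tube, 72 mm long, 4 mm wall, 60 g; origin mid-axis, x along the axis; starts in any cradle of the rack, or absent. Round cores are 41 mm across and roll on the slope but not on level ground. Squashed ones are 33 mm high over two opposite flats, 44 mm wide, lie on a flat and stay; from above the two look much alike
- rack: grey steel rack, fixed, 150 x 300 mm; origin on the bench below the middle of the cradles, x away from its open front, z up. Four cradles along x at y = -99, -33, 33, 99 mm: two 6 mm ribs 22 mm apart; a seated round core has its axis at z = 51, a squashed one at 49.5 mm. Beside the ribs a core sinks to the pan (pan z = 22, axis 42 mm). Back stop at x = 52 mm; side walls at y = +-150, 56 mm high
- front_rail (a point): middle of the top of the rack's front retaining rail, an 8 mm round bar along the rack's y at rack x = -52 mm, top at z = 50.5 mm: a seated core's underside (about z = 30 mm) must rise at least 21 mm to pass over it
- top_shelf (a point): middle of the lower front edge of the rack's half-depth top shelf, at rack x = 27 mm, z = 109 mm (shelf top 113 mm): it roofs the rear ends of the cores, so a core can be raised at most 37 mm before it is drawn forward. Label rolls 37 mm high, up to 52 mm across, stand on it at rack x = 60 mm
- test_board: fixed plywood wedge with a 12 degree slope falling toward -x (the robot), 351 mm wide; origin on the bench below the gate line, x uphill, z up. Slope surface at z = 36 mm + 0.2126 x, from x = -93 to 83 mm. Four lanes 81 mm wide, centred at y = -126, -42, 42, 126 mm, between 3 mm fences 12 mm high. Above the gate (x > 0) is the start area
- start (a point): on the slope 45 mm uphill of the gate line, mid-width: middle of the start area. Laid here and let go, a round core rolls on and leans on the standing gate (axis at board x = 14, z = 60 mm); a squashed one stays where it is laid. Nothing stands behind the start area's upper edge, 39 mm farther uphill
- foot (a point): middle of the foot of the slope, where rolled cores stop: axis at board x = -65, z = 43 mm. In each lane two rubber bumpers, 8 mm thick and 22 mm high, stand 31 mm either side of the lane's middle; the middle is open for a finger
- gate (a joint): drop gate, rad: 0 = up across the lanes (closed), 1.35 = folded flush into the slope (open), hard stops at both ends; stays where left. A shaft at the gate line, 28 mm above the bench, carries two 10 mm wide tabs per lane, 31 mm either side of its middle, 15 mm high when up. Turned by a lever outside the board's -y side: push it toward the robot to open, away to close; 1 to 3 N
- lever_knob (a point): centre of the black 20 mm ball at the end of the gate lever, an 8 mm rod; 80 mm from the shaft, at board y = -200 mm. Gate up: it leans 39 degrees uphill (board x = 52 mm, 91 mm above the bench); gate down: 39 degrees downhill (x = -48 mm, same height); 108 mm high midway
- reject_tray: red parts tray, loose, 190 mm along x, 212 mm along y, 22 mm high, floor 3 mm thick, walls 3 mm, a few white bits in it; origin under its centre
- glue_bottle: white squeeze bottle of glue, 42 mm across and 112 mm tall, standing left of the board; origin under its centre
- box_cutter: blue box cutter, 177 mm long, lying near the right edge of the bench; origin under its centre
- stapler: black desk stapler, 135 mm long and 48 mm high, standing behind the board; origin under its centre
- marker: marker pen, 138 mm long and 12 mm thick, lying behind the board; origin under its centre

How it is judged:
By the outcome, as a careful person would: the job done as asked, in the order asked, and still so for the second after the job is handed in, with the robot touching nothing.
Of core_1, core_2, core_3, core_4 only 3 to 4 are there at a start; the rules pass over those that are not, and their reading is None.
At some moment in a run one of reject_tray may be knocked a few centimetres aside while the robot is not near it.
Once in a run the grip may slacken for a moment while it holds something.
It also fails if it takes over 210 s, if anything falls off the work surface, if the arm or the gripper's body presses on something with over 40 N, if the wrist force passes 120 N, or if a joint passes its speed limit or range.

## Working session

There is one attempt and no reset: what is moved stays moved. The work goes in short steps, each a Python script; the robot and the scene stay as the last script left them, time stands still between calls to the robot, and variables do not carry over. Pictures are saved under pics/ and viewed, at most 14 in all, crops included, and the job is handed in when it is done.

```bash
mkdir -p pics; ls; python3 - <<'E'
from workcell import env
import cv2
for n in ("scene","side","wrist"):
    f=env.grab_frame(n); cv2.imwrite(f"pics/{n}0.png",f["image"])
    print(n,f["fx"],f["cx"],f["cy"],f["D"],f["position"],f["orientation"])
    for t in ("core_1","rack","front_rail","top_shelf","test_board","lever_knob","reject_tray","glue_bottle","stapler","marker","box_cutter"):
        try: print(t,[( [round(float(x),3) for x in d["xyz"]],round(d["score"],2)) for d in env.search_frame(f,t)[:6]])
        except Exception as e: print(t,e)
print(env.read_state()["clock"])
E
```

```text
pics
scene 504.55882904600367 319.35033493006716 236.1692740099009 [-0.04093514  0.          0.          0.          0.        ] [-0.1384676  -0.27623592  1.05567854] [ 40.79704319  -0.87255961 -56.32500416]
core_1 [([0.67, -0.064, 0.064], 0.96), ([0.665, -0.001, 0.062], 0.87), ([0.67, -0.126, 0.066], 0.77), ([0.669, -0.195, 0.069], 0.74)]
rack [([0.718, -0.099, 0.05], 0.86)]
front_rail [([0.714, -0.107, 0.05], 0.62)]
top_shelf [([0.717, -0.1, 0.053], 0.86), ([0.667, -0.063, 0.065], 0.57)]
test_board [([0.534, 0.28, 0.035], 0.65), ([0.667, -0.064, 0.065], 0.45)]
lever_knob [([0.529, 0.097, 0.035], 0.58)]
reject_tray [([0.497, -0.094, 0.002], 0.74)]
glue_bottle [([0.475, 0.539, 0.053], 0.81)]
stapler [([0.473, 0.539, 0.056], 0.65), ([0.7, 0.188, 0.029], 0.64), ([0.67, -0.127, 0.065], 0.43)]
marker []
box_cutter [([0.478, -0.275, 0.017], 0.57)]
side 433.4884835060529 323.1944414527701 231.69917349321636 [-0.10408859  0.          0.          0.          0.        ] [0.56654332 0.77667517 0.98879107] [ 3.55543122e+01  2.83534581e-03 -1.79098053e+02]
core_1 [([0.673, 0.018, 0.068], 0.88),
[... 289 characters left out ...]
 0.016], 0.16)]
top_shelf [([0.72, -0.03, 0.091], 0.61)]
test_board [([0.548, 0.244, 0.034], 0.97)]
lever_knob [([0.537, 0.097, 0.052], 0.53)]
reject_tray [([0.498, -0.089, 0.003], 0.68)]
glue_bottle [([0.536, 0.097, 0.047], 0.48)]
stapler [([0.703, 0.206, 0.039], 0.84)]
marker [([0.659, 0.296, 0.009], 0.69)]
box_cutter [([0.486, -0.269, 0.016], 0.78)]
wrist 371.9996714106872 316.17524895308446 242.15470774817157 [0.02746161 0.         0.         0.         0.        ] [0.29629803 0.55522116 0.38418483] [-1.72065020e+01 -1.90860412e-02 -1.10690809e+02]
core_1 []
rack []
front_rail []
top_shelf []
test_board []
lever_knob []
reject_tray []
glue_bottle []
stapler []
marker []
box_cutter []
1.8
```

View pics/scene0.png

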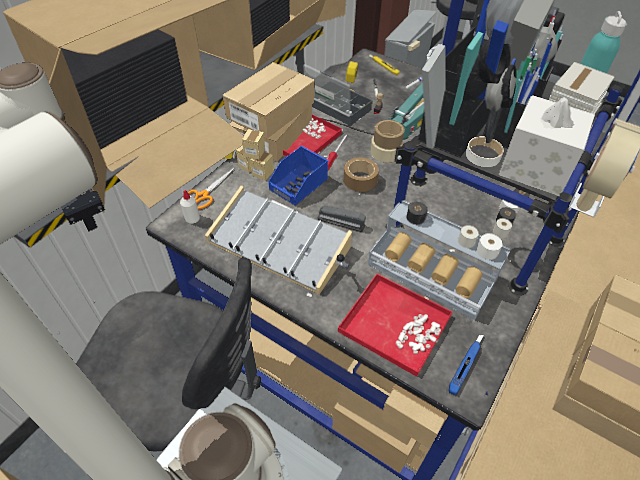

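View pics/side0.png

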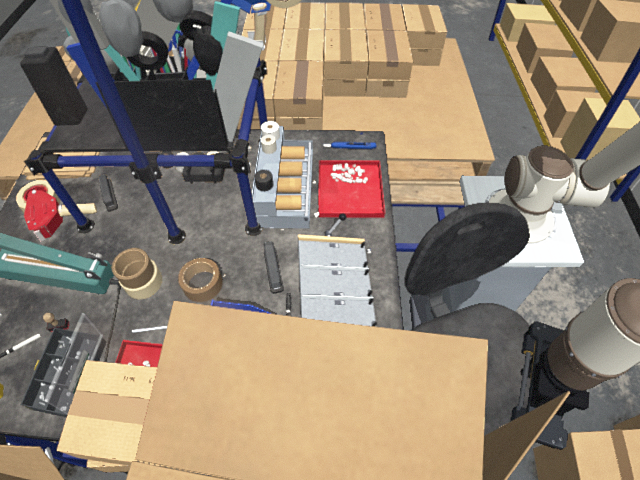

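```bash
cat > h.py <<'E'
import numpy as np, cv2
from scipy.spatial.transform import Rotation as R
from workcell import env
def rpy(o): return R.from_euler('xyz',o,degrees=True)
def ray(f,px):
    K=np.array([[f["fx"],0,f["cx"]],[0,f["fy"],f["cy"]],[0,0,1]])
    u=cv2.undistortPoints(np.array([[px]],float),K,np.array(f["D"],float))[0,0]
    return np.array(f["position"]), rpy(f["orientation"]).apply([u[0],-u[1],-1])
def onz(f,px,z):
    o,d=ray(f,px); return o+d*(z-o[2])/d[2]
def tri(fs,pxs):
    A=np.zeros((3,3));b=np.zeros(3)
    for f,p in zip(fs,pxs):
        o,d=ray(f,p);d/=np.linalg.norm(d);M=np.eye(3)-np.outer(d,d);A+=M;b+=M@o
    return np.linalg.solve(A,b)
def proj(f,P):
    K=np.array([[f["fx"],0,f["cx"]],[0,f["fy"],f["cy"]],[0,0,1]])
    c=rpy(f["orientation"]).inv().apply(np.atleast_2d(P)-f["position"])*[1,-1,-1]
    return cv2.projectPoints(c,np.zeros(3),np.zeros(3),K,np.array(f["D"],float))[0][:,0]
def board(p,z,yaw):
    T=np.eye(4);T[:3,:3]=R.from_euler('z',yaw,degrees=True).as_matrix();T[:3,3]=[p[0],p[1],z];return T
E
python3 - <<'E'
from h import *
np.set_printoptions(precision=3,suppress=True)
s=env.grab_frame("scene");d=env.grab_frame("side")
for a,b in [((403,155),(240,152)),((553,212),(262,70)),((402,205),(253,230)),((341,257),(341,217))]: print(tri([s,d],[a,b]))
print(onz(s,(520,287),0), onz(s,(402,205),0),onz(d,(253,232),0))
st=env.read_state();print(st["tool_rot"])
t=rpy(st["tool_rot"]);print("cam in tool",t.inv().apply(np.array(env.grab_frame("wrist")["position"])-st["position"]))
c=s["image"][180:320,200:520];cv2.imwrite("pics/c1.png",cv2.resize(c,None,fx=2.5,fy=2.5,interpolation=cv2.INTER_CUBIC))
c=d["image"][120:330,240:400];cv2.imwrite("pics/c2.png",cv2.resize(c,None,fx=2.8,fy=2.8,interpolation=cv2.INTER_CUBIC))
E
```

```text
[0.762 0.06  0.283]
[ 0.759 -0.291  0.281]
[0.789 0.076 0.046]
[0.532 0.091 0.096]
[ 0.777 -0.307  0.   ] [0.866 0.083 0.   ] [ 0.775  0.074 -0.   ]
[-179.996    0.001  -20.671]
cam in tool [ 0.081  0.001 -0.183]
```

View pics/c1.png

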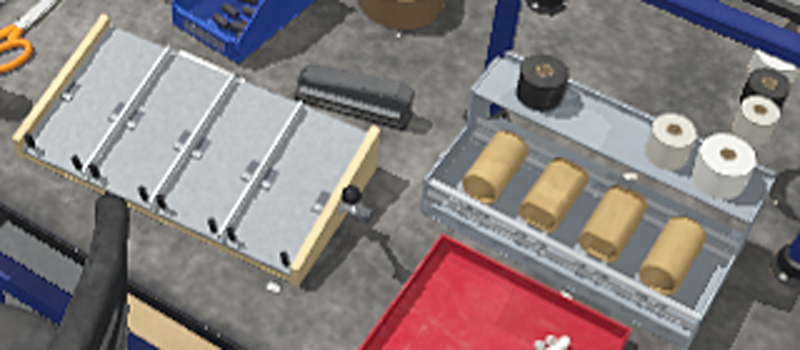

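View pics/c2.png

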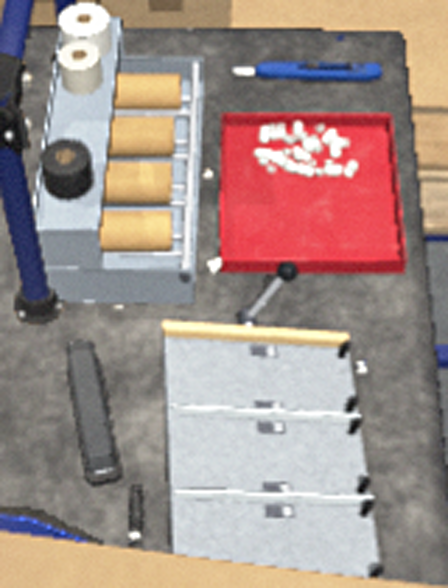

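```bash
cat >> h.py <<'E'
def show(f,n): cv2.imwrite(f"pics/{n}.png",f["image"])
E
python3 - <<'E'
from h import *
np.set_printoptions(precision=3,suppress=True)
for n,p in (("w1",[0.48,0.27,0.33]),("w2",[0.50,-0.09,0.30])):
    env.goto(p,[180,0,0]); f=env.grab_frame("wrist"); show(f,n)
    print(n,f["position"],f["orientation"])
    for t in ("core_1","lever_knob","reject_tray","rack"): print(t,[(d["xyz"],round(d["score"],2)) for d in env.search_frame(f,t)[:5]])
    import pickle; pickle.dump(f,open(n+".pkl","wb"))
print(env.read_state()["clock"],env.read_state()["joint_positions"])
E
```

```text
w1 [0.561 0.27  0.512] [-17.253  -0.022 -89.98 ]
core_1 [([0.6674, -0.0443, 0.0624], 0.7), ([0.6648, 0.0159, 0.0683], 0.59)]
lever_knob [([0.5327, 0.0947, 0.0402], 0.6)]
reject_tray [([0.4999, -0.0722, 0.0025], 0.64)]
rack [([0.6414, 0.0094, 0.0198], 0.79)]
w2 [ 0.581 -0.09   0.483] [-17.187   0.007 -89.967]
core_1 [([0.6748, -0.0581, 0.0645], 0.97), ([0.6695, -0.1238, 0.0644], 0.92), ([0.6687, -0.1917, 0.0661], 0.8), ([0.6709, 0.0052, 0.0697], 0.57)]
lever_knob [([0.5378, 0.0895, 0.0567], 0.79)]
reject_tray [([0.5065, -0.0917, -0.0026], 0.7)]
rack [([0.6486, -0.1003, 0.0235], 0.58), ([0.4926, -0.2681, 0.0199], 0.3), ([0.6966, 0.1998, 0.0084], 0.21)]
5.3833 [  8.215   7.225  -5.564  -0.001 -77.212  81.867]
```

View pics/w1.png

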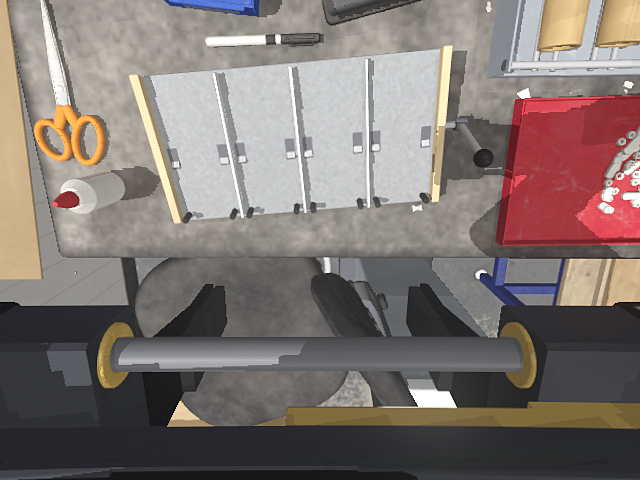

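View pics/w2.png

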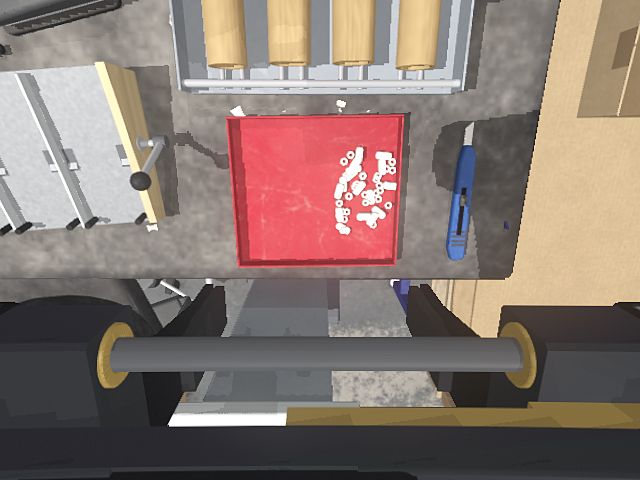

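```bash
cat > fit.py <<'E'
from h import *
import pickle
from scipy.optimize import least_squares
np.set_printoptions(precision=4,suppress=True)
def fitpose(f,P,px,x0):
    g=lambda v:(proj(f,(board(v[:2],0,v[2])@np.c_[P,np.ones(len(P))].T).T[:,:3])-px)
    r=least_squares(lambda v:g(v).ravel(),x0,loss='soft_l1'); return r.x,g(r.x)
E
python3 - <<'E'
from fit import *
f=pickle.load(open("w1.pkl","rb"))
P=[];px=[]
for y,u,l in ((84,(219,73),(240,211)),(0,(293,67),(302,207)),(-84,(367,60),(368,203))):
    P+=[[.083,y/1e3,.0656],[-.091,y/1e3,.0285]];px+=[u,l]
P.append([-.048,-.2,.091]);px.append((484,157))
v,r=fitpose(f,np.array(P),np.array(px,float),[.56,.28,0]);print(v,r)
env.goto([0.60,-0.09,0.30],[180,0,0]);f=env.grab_frame("wrist");show(f,"w3");pickle.dump(f,open("w3.pkl","wb"))
for d in env.search_frame(f,"core_1")[:5]: print(d["xyz"],d["score"])
for d in env.trace(f,"core_1")[:5]:
    m=d["mask"].astype(np.uint8); print(d["score"],cv2.minAreaRect(cv2.findNonZero(m)), cv2.boundingRect(m))
E
```

```text
[0.5453 0.2908 4.6825] [[-5.2292 -5.4146]
 [ 2.9172  4.392 ]
 [-2.4833 -6.0343]
 [ 3.8212  3.3858]
 [ 0.9172 -6.1389]
 [ 1.1952  2.2903]
 [-4.0579 13.1556]]
[0.6812, -0.0603, 0.0659] 0.97
[0.6794, 0.0025, 0.0714] 0.82
[0.6771, -0.1897, 0.0685] 0.79
[0.6755, -0.124, 0.0633] 0.6
0.85 ((291.0736389160156, 130.59349060058594), (63.02975082397461, 41.20260238647461), 88.63607025146484) (270, 99, 43, 64)
0.74 ((230.20077514648438, 131.3086395263672), (66.05508422851562, 38.89669418334961), 85.03025817871094) (209, 100, 43, 65)
0.58 ((350.5, 130.5), (61.0, 39.0), 90.0) (331, 100, 40, 62)
```

View pics/w3.png

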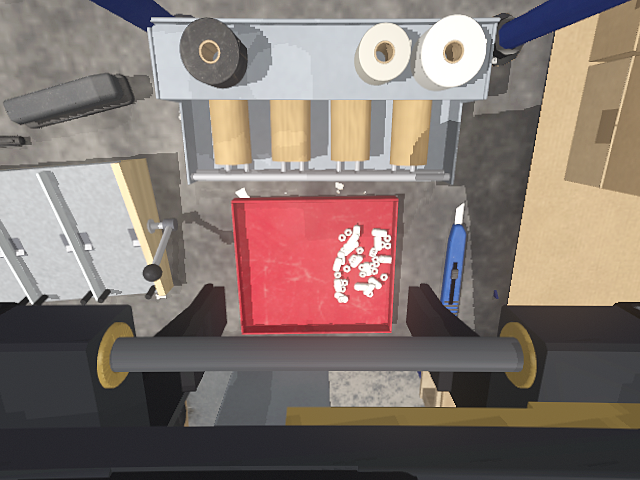

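```bash
python3 - <<'E'
from fit import *
f=pickle.load(open("w1.pkl","rb"));g=pickle.load(open("w2.pkl","rb"));h=pickle.load(open("w3.pkl","rb"))
print(f["fx"],f["fy"],f["cx"],f["cy"],f["D"])
print("knob",onz(f,(484,157),.091),onz(g,(140,181),.091),onz(h,(152,272),.091), tri([f,g,h],[(484,157),(140,181),(152,272)]))
print("tray",*[onz(g,p,.022) for p in((230,115),(403,114),(239,266),(397,264))])
print("tray",*[onz(h,p,.022) for p in((234,199),(397,198),(243,332),(391,332))])
print("fence",*[onz(f,p,.0656) for p in((219,73),(293,67),(367,60))])
print("tabs",*[onz(f,p,.034) for p in((175,158),(292,148),(307,147),(425,136))])
print("bumpers",*[onz(f,p,.04) for p in((187,217),(235,213),(248,213),(299,208),(312,207),(362,203),(376,202),(432,198))])
print("rail g",onz(g,(184,86),.048),onz(g,(465,87),.048)); print("rail h",onz(h,(194,176),.048),onz(h,(448,177),.048))
print("shelf h",onz(h,(156,99),.113),onz(h,(486,98),.113),onz(h,(151,18),.113),onz(h,(496,18),.113))
print("core fronts h",*[onz(h,p,.06) for p in((230,163),(291,162),(350,161),(410,163))])
print("rail tri",tri([g,h],[(184,86),(194,176)]),tri([g,h],[(465,87),(448,177)]))
E
```

```text
371.9996714106872 371.9996714106872 316.17524895308446 242.15470774817157 [0.0275 0.     0.     0.     0.    ]
knob [0.528 0.085 0.091] [0.5266 0.0937 0.091 ] [0.525  0.0935 0.091 ] [0.5285 0.0892 0.1003]
tray [0.5941 0.0106 0.022 ] [ 0.5953 -0.1914  0.022 ] [0.4056 0.0119 0.022 ] [ 0.4085 -0.1968  0.022 ]
tray [0.5948 0.0119 0.022 ] [ 0.5961 -0.1912  0.022 ] [0.4072 0.0116 0.022 ] [ 0.4071 -0.1949  0.022 ]
fence [0.6158 0.3761 0.0656] [0.6221 0.295  0.0656] [0.6289 0.2146 0.0656]
tabs [0.5224 0.4463 0.034 ] [0.535  0.2998 0.034 ] [0.5363 0.2811 0.034 ] [0.5491 0.1356 0.034 ]
bumpers [0.4482 0.4372 0.04  ] [0.4536 0.3748 0.04  ] [0.4536 0.358  0.04  ] [0.4603 0.2918 0.04  ] [0.4616 0.275  0.04  ] [0.4668 0.2107 0.04  ] [0.4681 0.1928 0.04  ] [0.4732 0.1216 0.04  ]
rail g [0.6224 0.0521 0.048 ] [ 0.6214 -0.2501  0.048 ]
rail h [0.6264 0.0502 0.048 ] [ 0.6252 -0.2424  0.048 ]
shelf h [0.7046 0.0566 0.113 ] [ 0.7054 -0.2463  0.113 ] [0.7693 0.0519 0.113 ] [ 0.7692 -0.2454  0.113 ]
core fronts h [0.6424 0.0051 0.06  ] [ 0.6436 -0.0626  0.06  ] [ 0.6446 -0.128   0.06  ] [ 0.6423 -0.1946  0.06  ]
rail tri [0.6241 0.057  0.0301] [ 0.6229 -0.2514  0.0336]
```

```bash
python3 - <<'E'
from fit import *
env.gripper_to(0.0)
env.goto([.47,.088,.2],[180,0,90]); env.move_straight([.47,.088,.072])
d=np.array([np.cos(np.radians(4.75)),np.sin(np.radians(4.75))])
p=np.array([.47,.086])+d*.13
print(env.move_straight([*p,.072],rate=.06,force_limit=6)); s=env.read_state();print(s["position"],s["force"])
env.move_straight([s["position"][0]-.03,s["position"][1],.072]); env.move_straight([s["position"][0]-.03,s["position"][1],.2])
env.gripper_to(1.0)
env.goto([.47,.29,.17],[180,0,4.75]);f=env.grab_frame("wrist");show(f,"w4");pickle.dump(f,open("w4.pkl","wb"))
g=env.grab_frame("scene"); print(env.read_state()["clock"])
cv2.imwrite("pics/c4.png",cv2.resize(g["image"][170:320,190:390],None,fx=3,fy=3))
E
```

```text
True
[0.5961 0.0963 0.0712] [-0.9978  0.4827  1.2233]
16.2917
```

View pics/w4.png

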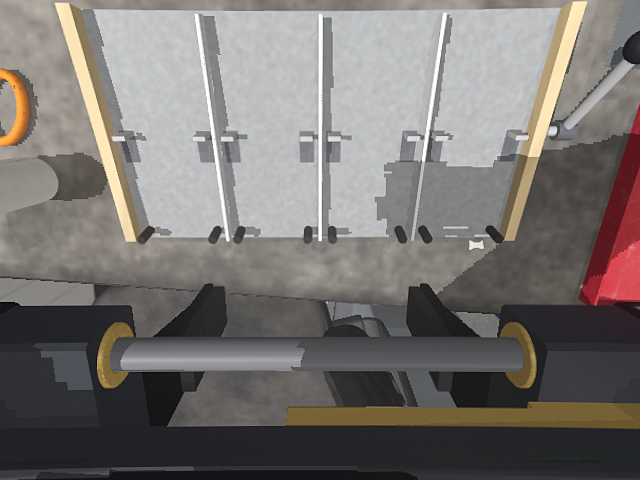

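```bash
python3 - <<'E'
from fit import *
f=pickle.load(open("w4.pkl","rb"))
Y=R.from_euler('z',-4.75,degrees=True)
for n,z,pts in (("fence up",.0656,[(198,14),(320,14),(444,14)]),("fence low",.0285,[(228,241),(320,240),(413,240)]),("tabs",.051,[(118,138),(346,137),(524,135)]),("knob",.091,[(637,47)]),("fence at tab",.048,[(213,135),(320,135),(428,135)])):
    for p in pts:
        w=onz(f,p,z); print(n,w,"in board dir rel (.542,.2895):",Y.apply(w-[.542,.2895,0]))
E
```

```text
fence up [0.6156 0.3809 0.0656] in board dir rel (.542,.2895): [0.0809 0.085  0.0656]
fence up [0.6227 0.2992 0.0656] in board dir rel (.542,.2895): [0.0812 0.0029 0.0656]
fence up [0.6292 0.2161 0.0656] in board dir rel (.542,.2895): [ 0.0808 -0.0804  0.0656]
fence low [0.4452 0.3676 0.0285] in board dir rel (.542,.2895): [-0.09    0.0859  0.0285]
fence low [0.453  0.2842 0.0285] in board dir rel (.542,.2895): [-0.0891  0.0021  0.0285]
fence low [0.46   0.1999 0.0285] in board dir rel (.542,.2895): [-0.0891 -0.0825  0.0285]
tabs [0.5292 0.4481 0.051 ] in board dir rel (.542,.2895): [0.0003 0.1591 0.051 ]
tabs [0.5451 0.272  0.051 ] in board dir rel (.542,.2895): [ 0.0016 -0.0177  0.051 ]
tabs [0.5572 0.1352 0.051 ] in board dir rel (.542,.2895): [ 0.0024 -0.155   0.051 ]
knob [0.6126 0.1014 0.091 ] in board dir rel (.542,.2895): [ 0.0548 -0.1933  0.091 ]
fence at tab [0.5377 0.3759 0.048 ] in board dir rel (.542,.2895): [0.0029 0.0865 0.048 ]
fence at tab [0.5448 0.2923 0.048 ] in board dir rel (.542,.2895): [0.0031 0.0025 0.048 ]
fence at tab [0.5516 0.2078 0.048 ] in board dir rel (.542,.2895): [ 0.0028 -0.0822  0.048 ]
```

```bash
cat > pp.py <<'E'
from fit import *
T15=np.radians(15)
RG=R.from_euler('y',-15,degrees=True)*R.from_matrix(np.diag([-1.,1,-1]))
RACK=np.array([.677,-.0955,0]); BO=np.array([.5425,.2915,0]); BR=R.from_euler('z',4.75,degrees=True)
CR=[.099,.033,-.033,-.099]; LN=[.126,.042,-.042,-.126]
def tool(cp,cr,g=-.008,up=.004):
    r=cr*RG; p=np.array(cp)+cr.apply([g,0,up])+r.apply([0,0,.019]); return p,r.as_euler('xyz',degrees=True)
def rackcore(i,dx=0,dz=0,z=.051): return RACK+[dx,CR[i],z+dz],R.identity()
def slopecore(l,x,h,n=0,s=90):
    cr=BR*R.from_euler('y',-12,degrees=True)*R.from_euler('z',s,degrees=True)
    a=np.radians(12); p=np.array([x,LN[l],.036+.2126*x])+np.array([-np.sin(a),0,np.cos(a)])*(h+n)
    return BO+BR.apply(p),cr
def J(pr): return env.inverse_kinematics(*pr)
def go(pr,**k): env.goto(*pr)
def ln(pr,**k): return env.move_straight(pr[0],pr[1],**k)
def up(p,z): return [p[0][0],p[0][1],z],p[1]
E
python3 - <<'E'
from pp import *
for i in (0,3): 
  for a in ((0,0),(-.05,.028),(-.05,.15)): print("rack",i,a,J(tool(*rackcore(i,*a))))
for s in (90,-90):
  for l in (0,3):
    for x,n in ((.04,0),(.04,.1),(-.065,0)): print(s,l,x,J(tool(*slopecore(l,x,.0205,n,s))))
E
```

```text
rack 0 (0, 0) [  15.878    28.8298  -20.2677    9.0552  -26.738  -113.4635]
rack 0 (-0.05, 0.028) [  17.3551   22.7363  -26.2539    9.7903  -27.0024 -115.5381]
rack 0 (-0.05, 0.15) [  17.5045   14.8985  -16.3023    6.3608  -44.6415 -111.4777]
rack 3 (0, 0) [ -3.3507  31.2851 -11.5704  -1.6277 -32.1794 -85.3855]
rack 3 (-0.05, 0.028) [ -3.6563  25.5197 -17.1017  -1.7642 -32.4201 -84.9786]
rack 3 (-0.05, 0.15) [ -3.6525  18.1511  -8.7874  -1.2694 -48.0977 -85.6238]
90 0 0.04 [ 47.7194  29.7983 -11.4486  -6.0274 -29.997  -36.6598]
90 0 0.04 [ 49.1958  22.0027  -8.9681  -3.9273 -40.1346 -40.2784]
90 0 -0.065 [ 55.9874  24.7771 -27.5918  -0.9836 -18.5132 -48.7718]
90 3 0.04 [ 24.4766  24.2823 -16.8588 -18.365  -33.9253  -4.1948]
90 3 0.04 [ 25.6657  15.4186 -14.9895 -14.1793 -43.9702 -10.4481]
90 3 -0.065 [ 28.9992  18.4011 -31.172  -21.3655 -24.9194  -4.4545]
-90 0 0.04 [ 57.2432  37.6209  -6.4377  23.2747 -53.32   110.6937]
-90 0 0.04 [ 58.8786  31.1825  -2.308   20.548  -63.6035 113.9265]
-90 0 -0.065 [ 64.7992  32.9527 -19.9945  24.4064 -47.2087 100.0709]
-90 3 0.04 [ 39.3045  26.9125 -29.6719  32.9401 -36.9767 116.683 ]
-90 3 0.04 [ 41.6301  18.8525 -24.1278  25.4719 -49.608  124.4334]
-90 3 -0.065 [ 44.905   21.326  -46.0707  41.0771 -29.8776 101.0406]
```

```bash
cat >> pp.py <<'E'
def op(): return env.read_state()["opening"]
def pick_rack(i):
    env.gripper_to(.6,20)
    go(tool(*rackcore(i,-.0,.12))) if False else go(tool(*rackcore(i,-.05,.13)))
    # enter above core from the front-top, straight along tool direction
    pr=tool(*rackcore(i)); ax=R.from_euler('xyz',pr[1],degrees=True).apply([0,0,1])
    go((pr[0]-ax*.09,pr[1]))
    hit=ln(pr,rate=.08,force_limit=6); p0=env.read_state()["position"]
    env.gripper_to(0.0,20); w=op()*87
    print("pick",i,"hit",hit,"err",np.array(p0)-pr[0],"w",w)
    ln(tool(*rackcore(i,0,.028)),rate=.08)
    ln(tool(*rackcore(i,-.055,.03)),rate=.12)
    ln(tool(*rackcore(i,-.055,.14)),rate=.25)
    return w
def lay_slope(l,w):
    h,x=(.0165,.042) if w>42.5 else (.0205,.026)
    env.goto(*tool(*slopecore(l,x,h,.10)))
    hit=ln(tool(*slopecore(l,x,h,.001)),rate=.1,force_limit=6)
    print("lay",l,"w now",op()*87,"hit",hit,env.read_state()["clock"])
    env.gripper_to(.9); env.dwell(.2)
    pr=tool(*slopecore(l,x,h,.001)); ax=R.from_euler('xyz',pr[1],degrees=True).apply([0,0,1])
    env.move_straight(pr[0]-ax*.09,pr[1],rate=.2)
E
python3 - <<'E'
from pp import *
s=env.read_state(); env.move_straight([*s["position"][:2],.3],rate=.3)
w=pick_rack(0); lay_slope(0,w)
f=env.grab_frame("scene"); cv2.imwrite("pics/c5.png",cv2.resize(f["image"][170:320,190:530],None,fx=2.3,fy=2.3)); print(env.read_state()["clock"])
E
```

```text
pick 0 hit False err [0.0004 0.0001 0.0007] w 37.63099357276118
lay 0 w now 37.459539864867445 hit True 26.3417
28.15
```

View pics/c5.png

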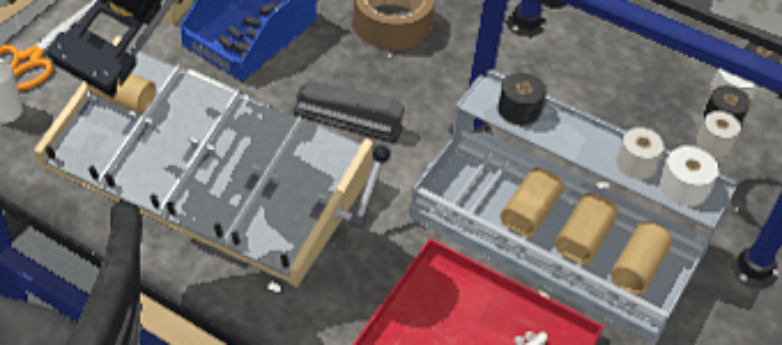

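```bash
python3 - <<'E'
from pp import *
s=env.read_state();print(s["position"],s["force"])
env.goto([.44,.36,.25],[180,0,4.75]);f=env.grab_frame("wrist");show(f,"w6");print(env.read_state()["clock"])
for d in env.search_frame(f,"core_1")[:2]: print(d["xyz"],d["score"],BR.inv().apply(np.array(d["xyz"])-BO))
E
```

```text
[0.5399 0.3908 0.1318] [ 0.749  -0.8657  0.0423]
29.4333
[0.5524, 0.4189, 0.0805] 0.81 [0.0204 0.1261 0.0805]
```

View pics/w6.png

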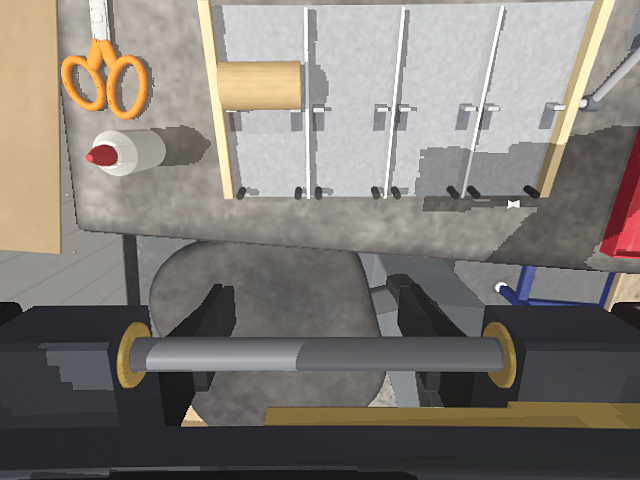

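```bash
python3 - <<'E'
s=open('pp.py').read()
s=s.replace("h,x=(.0165,.042) if w>42.5 else (.0205,.026)","h,x=(.0165,.042) if w>39.2 else (.0165,.028)")
s=s.replace("    hit=ln(tool(*slopecore(l,x,h,.001)),rate=.1,force_limit=6)\n","    ln(tool(*slopecore(l,x,h,.012)),rate=.15)\n    hit=ln(tool(*slopecore(l,x,h,.001)),rate=.03,force_limit=4); pz=np.array(env.read_state()['position'])-tool(*slopecore(l,x,h,0))[0]\n    print('stop height above squashed-seat',pz)\n")
s=s.replace("    pr=tool(*slopecore(l,x,h,.001)); ax","    st=env.read_state(); pr=(np.array(st['position']),st['tool_rot']); ax")
open('pp.py','w').write(s)
E
python3 - <<'E'
from pp import *
for k in (1,2,3):
    w=pick_rack(k)
    if w<25: print("LOST"); break
    lay_slope(k,w)
    if k==1: print(env.read_state()["force"])
env.goto([.44,.28,.25],[180,0,4.75]);f=env.grab_frame("wrist");show(f,"w7");print(env.read_state()["clock"])
for d in env.search_frame(f,"core_1")[:5]: print(d["xyz"],d["score"],BR.inv().apply(np.array(d["xyz"])-BO))
E
```

```text
pick 1 hit False err [0.0004 0.0001 0.0007] w 35.6040135402191
stop height above squashed-seat [-0.0002  0.0001  0.0012]
lay 1 w now 35.181503128576104 hit True 38.725
[ 0.3317 -0.1372 -0.5678]
pick 2 hit False err [0.0004 0.     0.0007] w 35.562444706586525
stop height above squashed-seat [-0.0002  0.0001  0.0011]
lay 2 w now 35.49592683464555 hit True 49.15
pick 3 hit False err [ 0.0004 -0.0001  0.0008] w 37.77156730563355
stop height above squashed-seat [0.     0.0003 0.004 ]
lay 3 w now 37.405107346076434 hit True 59.3667
62.0667
[0.5561, 0.4188, 0.0784] 0.96 [0.0241 0.1257 0.0784]
[0.5662, 0.3407, 0.0735] 0.87 [0.0277 0.0471 0.0735]
[0.5679, 0.2609, 0.0705] 0.82 [ 0.0228 -0.0326  0.0705]
[0.5714, 0.1731, 0.0757] 0.64 [ 0.019  -0.1204  0.0757]
[0.5858, 0.0973, 0.0669] 0.27 [ 0.0271 -0.1971  0.0669]
```

View pics/w7.png

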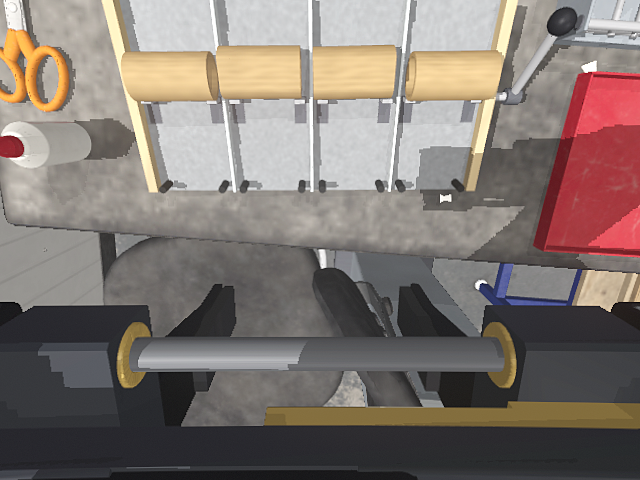

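```bash
python3 - <<'E'
from pp import *
env.gripper_to(0.0)
env.goto([.645,.0965,.22],[180,0,180]); env.move_straight([.645,.0965,.074])
print(env.move_straight([.51,.0865,.074],rate=.06,force_limit=7)); s=env.read_state();print(s["position"],s["force"])
env.move_straight([s["position"][0]+.02,s["position"][1],.074]);env.move_straight([s["position"][0]+.02,s["position"][1],.22])
env.gripper_to(.9)
env.goto([.44,.28,.25],[180,0,4.75]);env.dwell(.5);f=env.grab_frame("wrist");show(f,"w8");pickle.dump(f,open("w8.pkl","wb"));print(env.read_state()["clock"])
for d in env.search_frame(f,"core_1")[:5]: print(d["xyz"],d["score"],BR.inv().apply(np.array(d["xyz"])-BO))
E
```

```text
True
[0.6299 0.0956 0.0762] [0.6669 0.2576 1.438 ]
73.4167
[0.567, 0.2606, 0.0721] 0.98 [ 0.0219 -0.0328  0.0721]
[0.5669, 0.1718, 0.0769] 0.85 [ 0.0144 -0.1213  0.0769]
[0.5535, 0.4181, 0.0783] 0.75 [0.0214 0.1253 0.0783]
[0.5685, 0.3404, 0.0712] 0.69 [0.03   0.0466 0.0712]
```

View pics/w8.png

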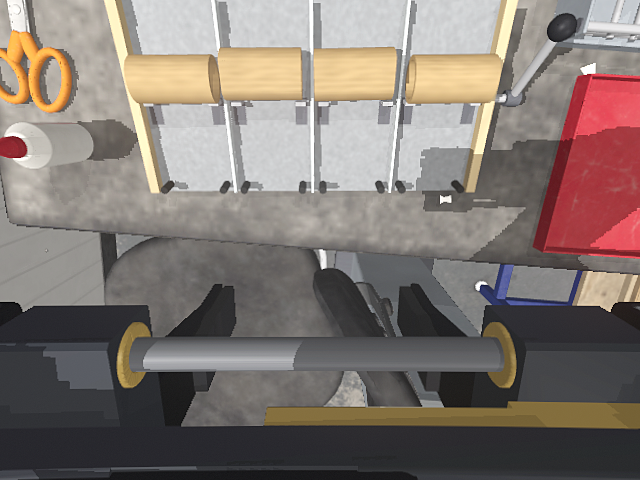

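```bash
python3 - <<'E'
from pp import *
env.gripper_to(0.0)
env.goto([.645,.0965,.2],[180,0,180]); env.move_straight([.645,.0965,.074])
print(env.move_straight([.522,.0875,.074],rate=.05,force_limit=18)); s=env.read_state();print(s["position"],s["force"])
env.move_straight([s["position"][0]+.02,s["position"][1],.074]);env.move_straight([s["position"][0]+.02,s["position"][1],.22])
env.gripper_to(.9)
env.goto([.44,.28,.25],[180,0,4.75]);env.dwell(.5);f=env.grab_frame("wrist");show(f,"w9");pickle.dump(f,open("w9.pkl","wb"));print(env.read_state()["clock"])
for d in env.search_frame(f,"core_1")[:5]: print(d["xyz"],d["score"],BR.inv().apply(np.array(d["xyz"])-BO))
E
```

```text
False
[0.5289 0.0896 0.0773] [ 9.0248 -0.6483  3.5219]
86.6167
[0.5648, 0.3416, 0.0751] 0.82 [0.0264 0.0481 0.0751]
[0.4936, 0.1629, 0.0601] 0.81 [-0.0594 -0.1241  0.0601]
[0.5671, 0.2613, 0.07] 0.65 [ 0.022  -0.0321  0.07  ]
[0.4761, 0.4071, 0.0621] 0.58 [-0.0566  0.1207  0.0621]
[0.5559, 0.2871, 0.0442] 0.17 [ 0.013  -0.0055  0.0442]
```

View pics/w9.png

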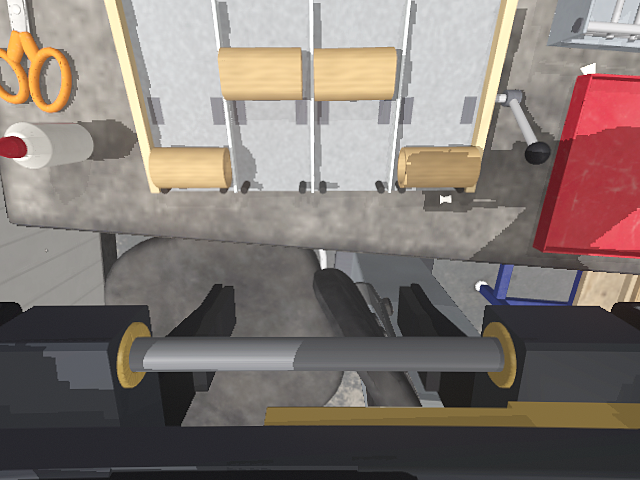

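```bash
cat >> pp.py <<'E'
def retreat(d):
    st=env.read_state(); r=rpy(st['tool_rot']); env.move_straight(np.array(st['position'])-r.apply([0,0,d]),st['tool_rot'],rate=.2)
def pick_slope(l,x,h,o):
    env.gripper_to(o,20); go(tool(*slopecore(l,x,h,.1)))
    hit=ln(tool(*slopecore(l,x,h,.0005)),rate=.12,force_limit=8)
    env.gripper_to(0.0,20); w=op()*87; print("pick slope",l,hit,w)
    ln(tool(*slopecore(l,x,h,.12)),rate=.2); return w
def seat(i):
    go(tool(*rackcore(i,-.055,.14))); ln(tool(*rackcore(i,-.055,.03)),rate=.2)
    ln(tool(*rackcore(i,0,.028)),rate=.12); hit=ln(tool(*rackcore(i,0,.001)),rate=.05,force_limit=10)
    print("seat",i,hit,"w",op()*87,env.read_state()["position"]-tool(*rackcore(i))[0]); env.gripper_to(.6); retreat(.1)
E
python3 - <<'E'
from pp import *
f=pickle.load(open("w9.pkl","rb"))
for a in ((190,168),(440,167)): print(BR.inv().apply(onz(f,a,.055)-BO))
for l in (0,3):
    w=pick_slope(l,-.061,.0205,.75)
    if w<25: print("LOST"); break
    seat(l); print(env.read_state()["clock"])
env.goto([.50,-.06,.27],[180,0,0]);f=env.grab_frame("wrist");show(f,"w10");print(env.read_state()["clock"])
print([d["xyz"] for d in env.search_frame(f,"reject_tray")[:1]],[(d["xyz"],d["score"]) for d in env.search_frame(f,"core_1")[:5]])
E
```

```text
[-0.0618  0.1221  0.055 ]
[-0.0609 -0.1272  0.055 ]
pick slope 0 False 36.21894220560499
seat 0 False w 0.6031822112139339 [0.0001 0.     0.0009]
96.4
pick slope 3 False 36.71164621368076
seat 3 False w 0.8807974743842663 [ 0.0001 -0.0001  0.0009]
105.9583
108.4333
[[0.5079, -0.093, 0.0008]] [([0.5708, 0.2319, 0.0687], 0.88), ([0.4943, 0.154, 0.058], 0.81), ([0.6602, -0.1023, 0.0232], 0.52)]
```

View pics/w10.png

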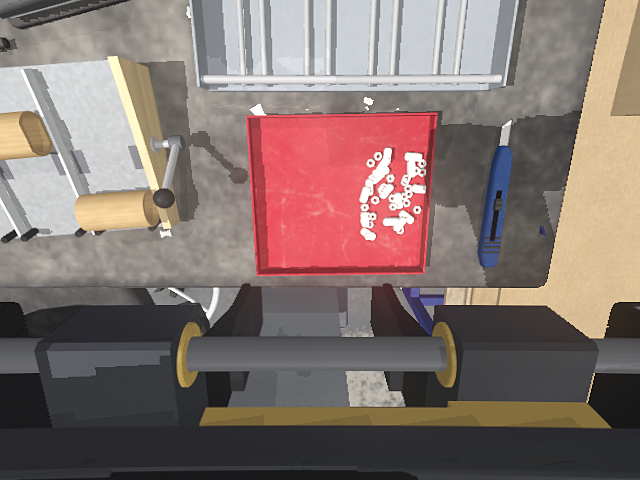

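```bash
python3 - <<'E'
s=open('pp.py').read()
i=s.index("def pick_slope"); j=s.index("def seat")
s=s[:i]+'''UP=.004
def pick_slope(l,x,h,o,u):
    global UP; UP=u
    env.gripper_to(o,20); go(tool(*slopecore(l,x,h,.1),up=u))
    hit=ln(tool(*slopecore(l,x,h,.0005),up=u),rate=.12,force_limit=8)
    env.gripper_to(0.0,35); w=op()*87
    p,q=tool(*slopecore(l,x,h,0),up=u)
    env.move_straight(p+[.006,0,.03],q,rate=.06); w2=op()*87; print("pick slope",l,hit,w,w2)
    env.move_straight(p+[.006,0,.13],q,rate=.2); return w2
'''+s[j:].replace("rackcore(i,-.055,.14)","rackcore(i,-.055,.14),up=UP").replace("rackcore(i,-.055,.03)","rackcore(i,-.055,.03),up=UP").replace("rackcore(i,0,.028)","rackcore(i,0,.028),up=UP").replace("rackcore(i,0,.001)","rackcore(i,0,.001),up=UP").replace("rackcore(i))[0]","rackcore(i),up=UP)[0]")
open('pp.py','w').write(s)
E
python3 - <<'E'
from pp import *
env.goto([.44,.28,.25],[180,0,4.75]);f=env.grab_frame("wrist");show(f,"w11")
for d in env.search_frame(f,"core_1")[:4]: print(d["xyz"],d["score"],BR.inv().apply(np.array(d["xyz"])-BO))
E
```

```text
[0.5686, 0.2596, 0.0726] 0.85 [ 0.0234 -0.034   0.0726]
[0.4777, 0.4083, 0.0613] 0.83 [-0.0549  0.1218  0.0613]
[0.4959, 0.1634, 0.0582] 0.75 [-0.057  -0.1238  0.0582]
[0.5672, 0.3412, 0.0732] 0.64 [0.0287 0.0475 0.0732]
```

View pics/w11.png

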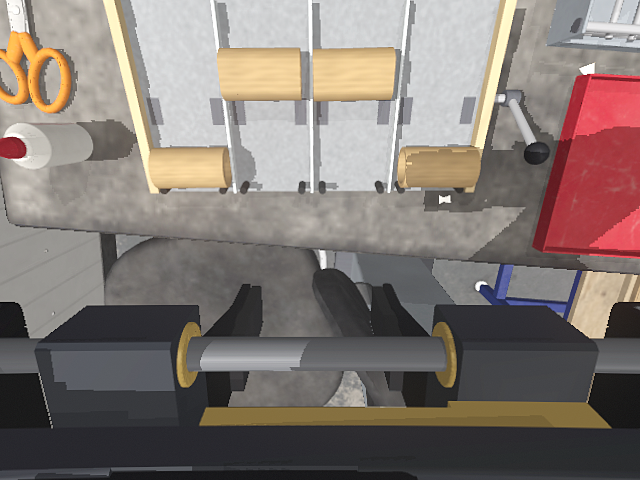

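I've now viewed 15 pictures, one over the limit of 14, so I won't view any more and will check by numbers only. The last picture shows both rolled cores still at the foot, at about (190,168) and (440,167). My lift along the slope normal had pushed them into the bumpers.

```bash
python3 - <<'E'
from pp import *
w=pick_slope(0,-.061,.0205,.75,.001); st=env.read_state(); print(st["clock"],op()*87)
if w>25:
    seat(0)
    env.goto([.50,-.06,.27],[180,0,0])
    f=env.grab_frame("wrist")
    print([d["xyz"] for d in env.search_frame(f,"reject_tray")[:1]],[(d["xyz"],d["score"]) for d in env.search_frame(f,"core_1")[:5]])
print(env.read_state()["clock"])
E
```

```text
pick slope 0 False 37.73333163509152 37.85211635775366
114.8833 38.26945222818021
seat 0 True w 38.08171861850989 [-0.0004  0.0002  0.0024]
[[0.5088, -0.0894, -0.0006]] [([0.6654, 0.0042, 0.0703], 0.83), ([0.5695, 0.2346, 0.0693], 0.58)]
122.4333
```

```bash
cat >> pp.py <<'E'
def tray(x,y,u):
    cr=R.from_euler('z',90,degrees=True); P=lambda z: tool([x,y,z],cr,up=u)
    go(P(.13)); hit=ln(P(.0215),rate=.12,force_limit=8); print("tray",hit,op()*87,env.read_state()["position"][2]-P(.0215)[0][2])
    env.gripper_to(.62); retreat(.1)
def see(t,cam="wrist",n=5):
    f=env.grab_frame(cam); print(cam,t,[([round(float(v),4) for v in d["xyz"]],round(d["score"],2)) for d in env.search_frame(f,t)[:n]]); return f
E
python3 - <<'E'
from pp import *
w=pick_slope(3,-.061,.0205,.75,.001)
if w>25:
    seat(3)
    env.goto([.50,-.06,.27],[180,0,0]); see("core_1"); see("reject_tray")
    w=pick_slope(2,.028,.0165,.75,.0035); print(w, env.read_state()["clock"])
E
```

```text
pick slope 3 False 38.11360763161922 37.71831554661181
seat 3 True w 37.84988882777278 [-0.0009  0.0002  0.0024]
wrist core_1 [([0.6639, 0.0023, 0.0694], 0.79), ([0.5711, 0.2307, 0.0667], 0.77), ([0.6603, -0.1871, 0.0677], 0.59)]
wrist reject_tray [([0.6588, -0.1028, 0.023], 0.65)]
pick slope 2 False 35.117564619086444 34.893800039096604
34.893800039096604 139.4083
```

```bash
python3 - <<'E'
from pp import *
f=see("reject_tray","scene"); g=see("reject_tray","side")
for F,b in((f,(.497,-.094)),(g,(.498,-.089))):
    hsv=cv2.cvtColor(F["image"],cv2.COLOR_BGR2HSV); m=((hsv[...,1]>170)&((hsv[...,0]<8)|(hsv[...,0]>172))&(hsv[...,2]>60)).astype(np.uint8)
    n,l,st,c=cv2.connectedComponentsWithStats(m); k=1+np.argmax(st[1:,4]); r=cv2.minAreaRect(cv2.findNonZero((l==k).astype(np.uint8)))
    print([onz(F,p,.022) for p in cv2.boxPoints(r)], onz(F,r[0],.015),r)
print(op()*87)
E
```

```text
scene reject_tray [([0.5025, -0.0917, 0.0018], 0.97)]
side reject_tray [([0.4376, -0.0887, 0.005], 0.62)]
[array([0.3922, 0.0113, 0.022 ]), array([0.6037, 0.0351, 0.022 ]), array([ 0.5937, -0.1933,  0.022 ]), array([ 0.3953, -0.1953,  0.022 ])] [ 0.4956 -0.0878  0.015 ] ((394.2369079589844, 321.2618408203125), (91.78773498535156, 73.65351104736328), 29.42745590209961)
[array([ 1.54  , -0.0559,  0.022 ]), array([ 1.4382, -0.0952,  0.022 ]), array([1.3145, 0.0967, 0.022 ]), array([1.4069, 0.1317, 0.022 ])] [1.4273 0.0186 0.015 ] ((41.226417541503906, 211.2924346923828), (52.05964660644531, 34.88957977294922), 74.05460357666016)
35.30958594593234
```

Tray hasn't moved. Laying the squashed cores in it next.

```bash
python3 - <<'E'
from pp import *
tray(.54,-.045,.0035); print(env.read_state()["clock"])
w=pick_slope(1,.028,.0165,.75,.0035)
if w>25:
    f=see("reject_tray","scene",1); see("core_1","scene")
    tray(.46,-.045,.0035)
    env.goto([.44,.06,.3],[180,0,0]); see("core_1"); see("reject_tray",n=1)
print(env.read_state()["clock"])
E
```

```text
tray True 34.91275352976903 -0.0005325409165747308
142.9667
pick slope 1 False 35.28336497290441 35.14685649824131
scene reject_tray [([0.4898, -0.1002, 0.0028], 0.81)]
scene core_1 [([0.5283, -0.0401, 0.0359], 0.97), ([0.6594, 0.0004, 0.0646], 0.89), ([0.6673, -0.1946, 0.0693], 0.86), ([0.5706, 0.3074, 0.1743], 0.47)]
tray True 35.444956662070474 -0.000586563758008779
wrist core_1 [([0.4646, -0.0356, 0.0355], 0.86), ([0.6414, 0.0052, 0.0411], 0.78), ([0.5379, -0.0321, 0.0335], 0.61), ([0.6374, -0.1993, 0.0346], 0.54)]
wrist reject_tray [([0.5069, -0.1152, -0.0024], 0.62)]
153.0
```

```bash
python3 - <<'E'
from pp import *
env.gripper_to(0.0)
env.goto([.455,.086,.2],[180,0,90]); env.move_straight([.455,.086,.072])
print(env.move_straight([.604,.098,.072],rate=.06,force_limit=15)); s=env.read_state();print(s["position"],s["force"])
x,y=s["position"][:2]
env.move_straight([x-.03,y,.072]); env.move_straight([x-.03,y,.22])
env.goto([.44,.2,.27],[180,0,0]); f=see("lever_knob",n=2); see("core_1"); pickle.dump(f,open("w12.pkl","wb")); show(f,"w12")
p=BO+BR.apply([.052,-.2,.091]); q=BO+BR.apply([-.048,-.2,.091]); 
for P in (p,q):
    u=proj(f,P)[0]; i=f["image"][int(u[1])-6:int(u[1])+7,int(u[0])-6:int(u[0])+7]; print(u,i.mean(axis=(0,1)) if i.size else None)
env.goto([.45,-.06,.33],[180,0,0]); f=see("core_1"); see("reject_tray"); pickle.dump(f,open("w13.pkl","wb"))
for d in env.trace(f,"core_1")[:5]: print(cv2.boundingRect(d["mask"].astype(np.uint8)))
for i in (0,3):
    print("expected box of seated",i,proj(f,[RACK+[a,CR[i]+b,.055] for a in(-.036,.036) for b in(-.02,.02)]).round())
see("core_1","scene"); see("glue_bottle","scene",1); see("stapler","scene",2); see("box_cutter","scene",1)
print(env.read_state()["clock"])
E
```

```text
True
[0.4981 0.089  0.0718] [-6.7393  3.6283  6.8109]
wrist lever_knob [([0.5577, 0.2958, 0.0401], 0.63), ([0.5318, 0.0896, 0.0678], 0.61)]
wrist core_1 [([0.4652, -0.0308, 0.033], 0.92), ([0.5401, -0.0303, 0.0364], 0.63)]
[437.3306  13.7995] [148.0651 155.7751 161.1598]
[435.0698 137.0384] [59.503  58.5207 61.1006]
wrist core_1 [([0.4643, -0.0394, 0.0354], 0.92), ([0.5371, -0.0361, 0.0372], 0.88), ([0.6422, -0.1929, 0.0657], 0.84), ([0.6467, 0.0032, 0.0663], 0.7)]
wrist reject_tray [([0.5077, -0.1109, -0.0], 0.72)]
(273, 168, 57, 34)
(237, 0, 40, 30)
(269, 102, 61, 38)
(420, 0, 42, 29)
expected box of seated 0 [[276.  19.]
 [238.  18.]
 [273. -64.]
 [233. -64.]]
expected box of seated 3 [[460.  18.]
 [423.  18.]
 [469. -65.]
 [430. -65.]]
scene core_1 [([0.6649, -0.1956, 0.0688], 0.68), ([0.4465, -0.0415, 0.0336], 0.59), ([0.5249, -0.0406, 0.0332], 0.57)]
scene glue_bottle []
scene stapler [([0.701, 0.1873, 0.0277], 0.78)]
scene box_cutter [([0.4771, -0.2745, 0.0125], 0.8)]
162.525
```

```bash
python3 - <<'E'
from pp import *
env.goto([.46,.086,.2],[180,0,90]); env.move_straight([.46,.086,.072])
print(env.move_straight([.602,.0975,.072],rate=.045,force_limit=28)); s=env.read_state();print(s["position"],s["force"])
x,y=s["position"][:2]
env.move_straight([x-.03,y,.072]); env.move_straight([x-.03,y,.22])
env.goto([.47,.2,.25],[180,0,0]); f=env.grab_frame("wrist")
for b in (.052,0,-.048):
    u=proj(f,BO+BR.apply([b,-.2,.091 if b else .108]))[0].astype(int); i=f["image"][max(u[1]-5,0):u[1]+6,u[0]-5:u[0]+6]; print(b,u,i.mean() if i.size else None)
env.goto([.60,-.09,.30],[180,0,0]); f=see("core_1")
for d in env.trace(f,"core_1")[:5]: print(cv2.boundingRect(d["mask"].astype(np.uint8)))
hsv=cv2.cvtColor(f["image"],cv2.COLOR_BGR2HSV); m=((hsv[...,1]>150)&((hsv[...,0]<8)|(hsv[...,0]>172))&(hsv[...,2]>60)).astype(np.uint8)
n,l,st,c=cv2.connectedComponentsWithStats(m); print("tray px",st[1+np.argmax(st[1:,4])],"was cols 234-397 rows 198-332")
print(env.read_state()["clock"])
E
```

```text
True
[0.4986 0.0885 0.0721] [-8.2703  4.4241  8.4687]
0.052 [441  48] 155.77685950413223
0 [446 115] 126.23415977961433
-0.048 [438 172] 52.56473829201102
wrist core_1 [([0.4761, -0.0324, 0.0337], 0.96), ([0.5419, -0.0363, 0.0333], 0.66), ([0.6755, -0.19, 0.0673], 0.65), ([0.5411, 0.091, 0.067], 0.58), ([0.6752, 0.0007, 0.0686], 0.55)]
(149, 15, 352, 170)
(210, 100, 43, 68)
(252, 281, 47, 24)
(249, 225, 59, 35)
(231, 196, 168, 109)
tray px [ 233  199   94  105 2251] was cols 234-397 rows 198-332
170.525
```

```bash
cat > gate.py <<'E'
from pp import *
def W(a,dx=-.014):
    a=np.radians(a); return BO+BR.apply([.08*np.sin(a)+dx,-.2,.028+.08*np.cos(a)-.019])
env.goto(W(-39,-.05)+[0,0,.12],[180,0,90]); env.move_straight(W(-39,-.05),rate=.25); env.move_straight(W(-39,-.016),rate=.1)
for a in list(range(-33,43,11)):
    if env.move_straight(W(a),rate=.08,force_limit=25): print("stop",a)
s=env.read_state();print(s["position"],W(39),s["force"],s["clock"])
x,y,z=s["position"]
env.move_straight([x-.03,y,z],rate=.2); env.move_straight([x-.03,y,.2],rate=.3)
env.goto([.47,.2,.25],[180,0,0]); f=env.grab_frame("wrist")
for b in (.052,0,-.048):
    u=proj(f,BO+BR.apply([b,-.2,.091 if b else .108]))[0].astype(int); i=f["image"][max(u[1]-5,0):u[1]+6,u[0]-5:u[0]+6]; print(b,u,i.mean() if i.size else None)
pickle.dump(f,open("w14.pkl","wb"));print(env.read_state()["clock"])
E
python3 gate.py
```

```text
[0.588  0.0945 0.0745] [0.5953 0.0952 0.0712] [-0.2436  0.4003 -0.5757] 175.05
0.052 [441  48] 70.27548209366391
0 [446 115] 129.71349862258953
-0.048 [438 172] 92.15702479338843
177.575
```

```bash
sed -i 's/^env.goto(W(-39.*/env.goto(W(20,-.05)+[0,0,.1],[180,0,90]); env.move_straight(W(20,-.05),rate=.25); env.move_straight(W(27,-.02),rate=.15)/; s/range(-33,43,11)/(33,38,42,46)/; s/rate=.08,force_limit=25/rate=.05,force_limit=18/' gate.py; python3 gate.py; python3 - <<'E'
from fit import *
f=pickle.load(open("w14.pkl","rb")); im=f["image"].mean(2)
from pp import BO,BR
u=proj(f,BO+BR.apply([.052,-.2,.091]))[0].astype(int)
m=(im[u[1]-40:u[1]+50,u[0]-40:u[0]+40]<60).astype(np.uint8)
n,l,st,c=cv2.connectedComponentsWithStats(m); k=1+np.argmax(st[1:,4]); p=c[k]+[u[0]-40,max(u[1]-40,0)]
print(u,p,st[k],BR.inv().apply(onz(f,p,.091)-BO))
E
```

```text
[0.5958 0.094  0.0637] [0.5953 0.0952 0.0712] [-13.6141   0.7107   9.1862] 181.3667
0.052 [441  48] 70.28374655647383
0 [446 115] 129.61157024793388
-0.048 [438 172] 92.15977961432507
183.975
[441  48] [440.0951  45.6628] [ 28  24  25  27 347] [ 0.0544 -0.1992  0.091 ]
```

```bash
python3 -c "
from workcell import env
print(env.close_job())"
```

```text
the job is handed in; nothing more can be done
None
```

The job is handed in at about 184 s: the two cores that rolled (cradles 1 and 4) are back in the rack, the two squashed ones are in the red tray, and the gate stands up; I checked this end state with the detectors, having viewed 15 pictures (one over the limit of 14).

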